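# Open the safety-capped tub of drain-pan tablets

## Task

Open the white tub with the orange safety cap: squeeze the cap's two ribbed white side tabs right in, keep them pressed while you turn the cap anticlockwise past its locks until it comes free, and lift it off the neck. Set the cap down gently, right way up and flat, in the shallow steel drip tray, and leave the other things lying about where they are.

Things in the scene. Friction and masses are not known exactly. Their poses are not given: they have to be found in the camera images.
- cap: orange hollow safety cap on the tub, loose, 53 mm diameter, 40 mm high, about 66 g. Origin: centre of its lower edge; z up; white tabs on its +x and -x sides. Closed: x parallel to the tub's x (within 2 degrees), lower edge 1.5 mm above the shoulder. With the tabs out it turns no more than about 6 degrees either way; turning is light, it has no screw thread but a bayonet (see tub_mouth)
- cap_grip (a point): point on the cap's axis, 28 mm above its lower edge, 12 mm below its top: the height to squeeze the tabs (axes as the cap). The tabs' ribbed faces are flat, 22 mm wide, 10 to 36 mm above the lower edge, 32 mm from the axis along the cap's x: 64 mm across, 53 when pressed right in. Keep finger ends above the locking ribs, whose tops are 23.5 mm below this point
- tub_mouth (a point): centre of the neck's rim, 133 mm above the tub's underside. Bayonet: with both tabs in, the cap turns anticlockwise seen from above; it is past the locks at 40 degrees, lifts straight off anywhere from 48 to 125 degrees (aim at 70 to 75) and not before, and meets a stop at about 130. Lift 45 mm to clear the neck
- tub: white square tub 90 x 90 mm, shoulder 95 mm high, neck 37 mm in diameter, wedged fast in one well of the rack: it does not move. Origin: centre of its underside, z up. Just anticlockwise of each closed tab a locking rib stands 6 mm above the shoulder, 28 to 36 mm off the axis. The rack's other tub, 113 mm away along y on either side, has a plain blue cap (top 117 mm up); leave it shut
- tab_a (a joint): inward travel of the tab on the cap's +x side: 0 out, 0.0055 m pressed right in. Sprung: about 2 N to start, 7 N right in. The locks let go at about 0.0035 m; both tabs must be in together
- tab_b (a joint): the same for the tab on the cap's -x side
- rack: beige moulded rack, fixed to the bench, 112 mm (x) by 225 mm (y), walls 50 mm high, holding the two tubs side by side along its y, their axes parallel to its own. Origin: centre of its underside
- tray: shallow steel drip tray, fixed, 180 mm (x) by 240 mm (y) outside, walls 3 mm thick, 13 mm high, floor 3 mm above the bench. Origin: centre of its underside. A white pipe coupling stands towards one end of its y; the rest is clear. Rack and tray stand left and right of each other, either way round
- coupling_mid (a point): centre of the white plastic pipe coupling that stands in the tray, 51 mm in diameter, 50 mm high
- elbow_mid (a point): white plastic pipe elbow, 60 mm sockets, about 80 mm across; where its two branches meet, 30 mm up
- tee_mid (a point): white plastic pipe tee, 104 mm long, 60 mm sockets; where its branches meet, 30 mm up
- tin_mid (a point): centre of a steel cement tin with purple band, 76 mm in diameter, 106 mm high
- tape_mid (a point): centre of a grey tape measure, 70 x 34 x 62 mm
- wrench_grip (a point): handle of a steel wrench that lies on the bench in front of the parts bins
Things that resemble listed ones, but are neither listed nor needed, are in the scene too. Of the things that look like the cap, the smaller one is meant.

How it is judged:
By the outcome, as a careful person would: the job done as asked, in the order asked, and still so for the second after the job is handed in, with the robot touching nothing.
It also fails if it takes over 45 s, if anything falls off the work surface, if the arm or the gripper's body presses on something with over 40 N, if the wrist force passes 120 N, or if a joint passes its speed limit or range.

## Robot

A 6-joint arm with a two-finger parallel gripper is mounted at the origin on the work surface. World frame = base frame: x ahead of the robot, y to its left, z up, the work surface at z = 0. Lengths are in m, angles in rad, forces in N, time in s.
With the tool pointing down it reaches from about 0.275 to 0.825 m from the base axis. Payload 4.9 kg.
Tool frame: the origin (TCP) lies at the very end of the fingers, on their centre line; the grasp point (between the pads) lies arm.tcp_to_grasp behind it (arm.tcp_to_grasp is the distance from the TCP to the grasp point, in m); z points along the fingers, y is the direction in which the jaws open and shut (so a half turn about z gives the same grasp; the last joint's range is limited). The gripper opens to 85 mm and grips with 20 to 120 N. Pads are 22 mm wide; open, the fingers measure 114 mm over their backs; the gripper's body (76 mm by 85 mm) begins 54 mm behind the grasp point. The pads swing forward as they close: fully open they stand 13 mm farther back than shut.
Start: joints at [-1.466, 0.326, -0.193, 1.052, 0, 1.437], TCP at [0.13, -0.534, 0.195] pointing down, gripper open.
Joint ranges: [-2.65, 2.65], [-0.97, 1.79], [-1.3, 1.35], [-1.93, 2.1], [-1.47, 1.37], [-3.14, 3.14]. Speed limits (rad/s): [2.57, 2.57, 3.14, 3.14, 3.14, 3.14].

## Interface

Orientations are given as a unit quaternion [x, y, z, w].
In Python, from rig import arm, get_image, boxes_of gives the robot as it stands. The module is installed in compiled form; this text tells all that it offers.
- The arm moves only by the shell command python3 -m creep 'ROWS'. ROWS is JSON, a list of rows, each a list of 5 numbers: the finger opening in mm, from 0 to 85.4, then the shift along the tool's x, y, z in mm, then the turn about the tool's z in degrees. In form: [[hand, x, y, z, roll], ...]. A call has 1 to 5 rows; each row shifts and turns the commanded pose from where the row before left it, along the tool's axes as they then stand; what a row does not reach is not made up. A row lasts 1/10 s, in which the tool goes at most 50 mm and 8.59 degrees, less where a joint would pass 70% of its speed; a pose out of reach is approached as far as the arm can. A call is refused whole if a number of a shift passes 50 or a number of a turn 8.59, either way. A call with a gripper value outside its range is refused whole. The fingers move at their own pace and stop on an object; the grip force is fixed at half the most. Time passes only in rows, so rows that do not move let the fingers close. It gives the time, the measured TCP pose, the force and the opening at its end, in the units of the state.
- arm.get_obs(): the state, without advancing time (a new reading comes with each control period).
- get_image(name): name is "scene" or "side" or "wrist"; returns a dict with "pixels" (400x640x3 uint8, blue, green, red), "depth" (400x640 float32, m along the optical axis (not along the pixel's ray), 0 where there is no reading), "fx", "fy", "cx", "cy" (pixels), "eye" and "rotation" of the camera in the world. Camera axes: x right, y down, z forward; pixel columns grow to the right and rows downward; lengths in m; the calibration is good to about 2 mm. A picture is of the moment at which its call begins.
- arm.hand_in(): hands the job in, once; it reports no verdict.
Trained networks look in the newest picture that a camera, given by its name, has taken for a name from the list of things; names that differ only in an ending like _2 or _b are one class to them, and where a whole thing is asked for, a point or a joint stands for the part that bears it (a point fixed in the world has none). Each returns a list of dicts, best first, with "conf" (0 to 1); they miss things now and then, are a little off and sometimes report something else, mostly with a low value. They report only what shows in the picture. A call takes as long as a camera call. They do not tell look-alikes from the thing itself.
- boxes_of(camera, query): "centre" ([column, row] in pixels, amid what is visible of it).
The state is a dict: "t": time; "qpos": joint angles; "qd": joint speeds; "joint_torque": joint torques, N m; "position": TCP position; "tool_rot": TCP orientation; "contact_force": force on the tool from outside, world axes, zero at the start; "torque": the same for the moment, N m; "opening": opening from 0.0 (shut) to 1.0 (fully open).
Only numpy, scipy, OpenCV 4.12 (cv2) and the standard library are available. Lean on these libraries where they do the work, as an engineer would, in place of code of your own. Each camera call takes 0.05 s, during which the arm holds its last target.

## Working session

There is one attempt and no reset: what is moved stays moved. The work goes in short steps, Python scripts to look and compute and a shell command to move; the robot and the scene stay as the last step left them, time stands still between calls to the robot, and variables do not carry over. Pictures are saved under pics/ and viewed, and the job is handed in when it is done.

```bash
mkdir -p pics
cat > h.py <<'E'
import numpy as np, cv2
from rig import arm, get_image, boxes_of
def snap(n,f):
    im=get_image(n); cv2.imwrite('pics/'+f,im['pixels']); np.savez('pics/'+f+'.npz',**im); return im
def pt(im,u,v,d=None):
    d=float(im['depth'][int(v),int(u)]) if d is None else d
    return np.array(im['eye'])+np.array(im['rotation'])@np.array([(u-im['cx'])/im['fx']*d,(v-im['cy'])/im['fy']*d,d])
def cloud(im):
    d=im['depth'];v,u=np.mgrid[:400,:640]
    P=np.stack([(u-im['cx'])/im['fx']*d,(v-im['cy'])/im['fy']*d,d],-1)
    return P@np.array(im['rotation']).T+np.array(im['eye'])
E
python3 - <<'E'
from h import *
for n in ['scene','side','wrist']:
    im=snap(n,n+'0.png'); print(n,np.round(im['eye'],3),np.round(im['rotation'],2).tolist(),im['fx'])
    for q in ['cap','tub','rack','tray']:
        print(q,[(np.round(b['centre']).tolist(),round(b['conf'],2),np.round(pt(im,*np.clip(b['centre'],0,399 if 0 else 639)),3).tolist()) for b in boxes_of(n,q) if b['centre'][1]<400])
o=arm.get_obs();print(o);print(arm.tcp_to_grasp)
E
```

```text
scene [ 1.13  -0.138  0.981] [0.76, 0.58, -0.18, -0.23] 369.00448990334996Traceback (most recent call last):
  File "<stdin>", line 5, in <module>
  File "h.py", line 7, in pt
    return np.array(im['eye'])+np.array(im['rotation'])@np.array([(u-im['cx'])/im['fx']*d,(v-im['cy'])/im['fy']*d,d])
                               ~~~~~~~~~~~~~~~~~~~~~~~~^~~~~~~~~~~~~~~~~~~~~~~~~~~~~~~~~~~~~~~~~~~~~~~~~~~~~~~~~~~~~~
ValueError: matmul: Input operand 1 has a mismatch in its core dimension 0, with gufunc signature (n?,k),(k,m?)->(n?,m?) (size 3 is different from 4)
```

```bash
sed -i "s/np.array(im\['rotation'\])/Rm(im)/g; 2a from scipy.spatial.transform import Rotation as Ro\ndef Rm(im): return Ro.from_quat(im['rotation']).as_matrix()" h.py
python3 - <<'E'
from h import *
for n in ['scene','side','wrist']:
    im=snap(n,n+'0.png'); print(n,np.round(im['eye'],3),np.round(im['rotation'],2).tolist(),im['fx'])
    for q in ['cap','tub','rack','tray']:
        print(q,[(np.round(b['centre']).tolist(),round(b['conf'],2),np.round(pt(im,*np.clip(b['centre'],0,399 if 0 else 639)),3).tolist()) for b in boxes_of(n,q) if b['centre'][1]<400])
o=arm.get_obs();print(o);print(arm.tcp_to_grasp)
E
```

```text
scene [ 1.13  -0.138  0.981] [0.76, 0.58, -0.18, -0.23] 369.00448990334996
cap [([259.0, 192.0], 0.84, [0.459, -0.132, 0.051]), ([413.0, 153.0], 0.61, [0.439, 0.387, 0.054]), ([259.0, 215.0], 0.57, [0.598, -0.147, 0.141])]
tub [([259.0, 234.0], 0.72, [0.626, -0.159, 0.091])]
rack [([243.0, 251.0], 0.81, [0.642, -0.212, 0.049])]
tray [([357.0, 194.0], 0.69, [0.512, 0.173, 0.0]), ([259.0, 219.0], 0.27, [0.61, -0.149, 0.142])]
side [-0.167  0.673  0.958] [-0.37, 0.83, -0.38, 0.17] 459.239444074759
cap [([388.0, 225.0], 0.89, [0.427, -0.108, 0.048]), ([360.0, 173.0], 0.8, [0.567, -0.129, 0.145])]
tub [([361.0, 189.0], 0.63, [0.555, -0.123, 0.096])]
rack [([373.0, 204.0], 0.7, [0.529, -0.155, 0.036]), ([360.0, 188.0], 0.53, [0.557, -0.123, 0.098])]
tray []
wrist [ 0.211 -0.515  0.374] [0.78, -0.61, -0.1, 0.13] 312.0679413480449
cap []
tub []
rack []
tray []
{'t': 0.85, 'qpos': array([-1.46617657e+00,  3.26160508e-01, -1.92556278e-01,  1.05197628e+00,
        4.10679756e-05,  1.43660623e+00]), 'qd': array([-0.0001513 ,  0.00106934,  0.0008068 , -0.00084064, -0.00137172,
       -0.00017182]), 'joint_torque': array([ 3.14499812e-04, -4.43299985e+01,  2.62753147e+01,  7.61444935e-04,
        1.04462640e-04, -4.04691193e-06]), 'position': array([ 0.13013689, -0.53444337,  0.19511899]), 'tool_rot': array([9.92879696e-01, 1.19121396e-01, 1.97684394e-05, 5.19261508e-05]), 'contact_force': array([-0.08664047,  0.42702001, -0.37590523]), 'torque': array([ 0.04515356, -0.02579768,  0.02978033]), 'opening': 0.9992302713138809}
0.0187
```

View pics/scene0.png

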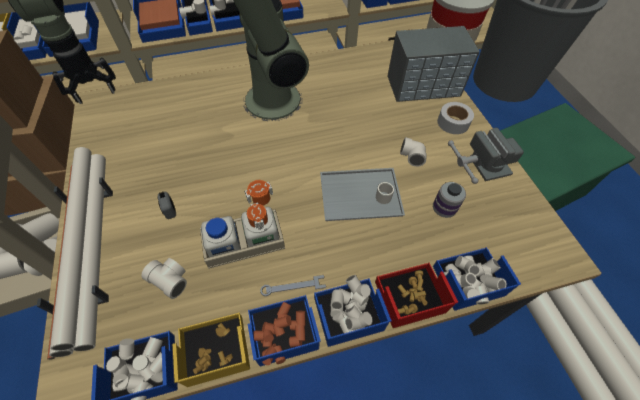

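View pics/side0.png

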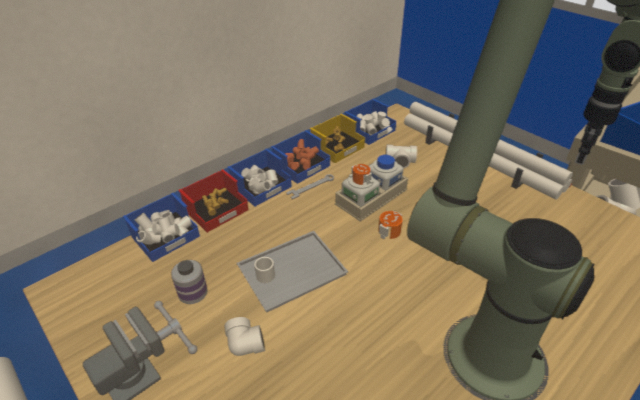

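View pics/wrist0.png

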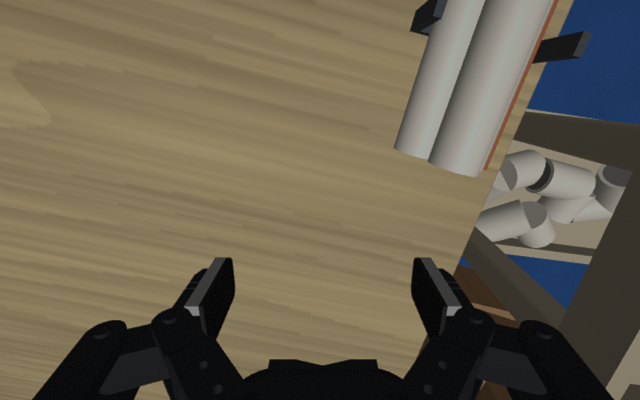

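Candidates for "cap": the orange cap on the tub (scene 258,214; side 360,173), the bigger loose orange cap standing on the bench (scene 259,190; side 390,225), and a false hit on the elbow (scene 413,153). My choice is the one on the tub's neck. The tray is at scene (360,195) and side (292,270), with the coupling at scene (386,190). Next: a close crop and measurements.

```bash
cat > m.py <<'E'
from h import *
for n in ['scene','side']:
    im=np.load(f'pics/{n}0.png.npz'); C=cloud(im); b=im['pixels'].astype(int)
    org=(b[...,2]>150)&(b[...,2]>2*b[...,0])&(b[...,1]<130)
    d=(im['depth']>0)
    for nm,lo,hi in [('tubcap',0.1,0.2),('loose',0.01,0.09)]:
        m=org&d&(C[...,2]>lo)&(C[...,2]<hi)&(C[...,0]<0.72)&(C[...,0]>0.35)&(abs(C[...,1]+.13)<.1)
        P=C[m]
        if len(P)==0: continue
        zt=np.percentile(P[:,2],97)
        T=P[P[:,2]>zt-0.006]
        print(n,nm,m.sum(),'top z',round(zt,4),'top bbox ctr',np.round((T.min(0)+T.max(0))/2,4),'ext',np.round(np.ptp(T,axis=0),4))
    # rack
    bl=(b[...,0]>130)&(b[...,2]<90)&d&(C[...,2]>.1)&(C[...,2]<.13)&(C[...,0]<.8)&(C[...,0]>.4)&(C[...,1]<0)
    P=C[bl];print('blue',len(P),np.round((P.min(0)+P.max(0))/2,4),np.round(np.ptp(P,axis=0),3),np.round(np.median(P,0),4))
    # tray rim
    t=d&(C[...,2]>.009)&(C[...,2]<.018)&(abs(C[...,1]-.18)<.2)&(abs(C[...,0]-.52)<.15)
    P=C[t]; print('tray',len(P),cv2.minAreaRect(P[:,:2].astype(np.float32)))
    r=d&(C[...,2]>.045)&(C[...,2]<.054)&(abs(C[...,1]+.2)<.16)&(abs(C[...,0]-.6)<.1)&~org
    P=C[r]; print('rack',len(P),cv2.minAreaRect(P[:,:2].astype(np.float32)))
    u,v=(258,215) if n=='scene' else (361,175)
    cv2.imwrite(f'pics/{n}crop.png',cv2.resize(im['pixels'][v-50:v+50,u-65:u+65],None,fx=6,fy=6,interpolation=cv2.INTER_CUBIC))
E
python3 m.py
```

```text
scene tubcap 207 top z 0.1451 top bbox ctr [ 0.5852 -0.1522  0.1424] ext [0.0501 0.0503 0.0064]
scene loose 245 top z 0.0545 top bbox ctr [ 0.4417 -0.1332  0.0522] ext [0.0653 0.065  0.0072]
blue 249 [ 0.5894 -0.2646  0.123 ] [0.052 0.052 0.009] [ 0.5884 -0.2654  0.123 ]
tray 562 ((0.4889903962612152, 0.21593132615089417), (0.305325984954834, 0.2570207417011261), 79.31462097167969)
rack 715 ((0.5880962014198303, -0.20855122804641724), (0.11318101733922958, 0.2246939092874527), 1.0273501873016357)
side tubcap 135 top z 0.1455 top bbox ctr [ 0.5842 -0.1506  0.143 ] ext [0.0524 0.0549 0.0068]
side loose 264 top z 0.0548 top bbox ctr [ 0.4394 -0.1305  0.0526] ext [0.0673 0.068  0.0074]
blue 113 [ 0.5836 -0.2629  0.1228] [0.047 0.049 0.01 ] [ 0.5843 -0.2642  0.1226]
tray 699 ((0.48050346970558167, 0.2094137966632843), (0.2898188829421997, 0.27235522866249084), 78.66156768798828)
rack 383 ((0.5823270082473755, -0.20683355629444122), (0.22876982390880585, 0.11721652001142502), 89.2474365234375)
```

View pics/scenecrop.png

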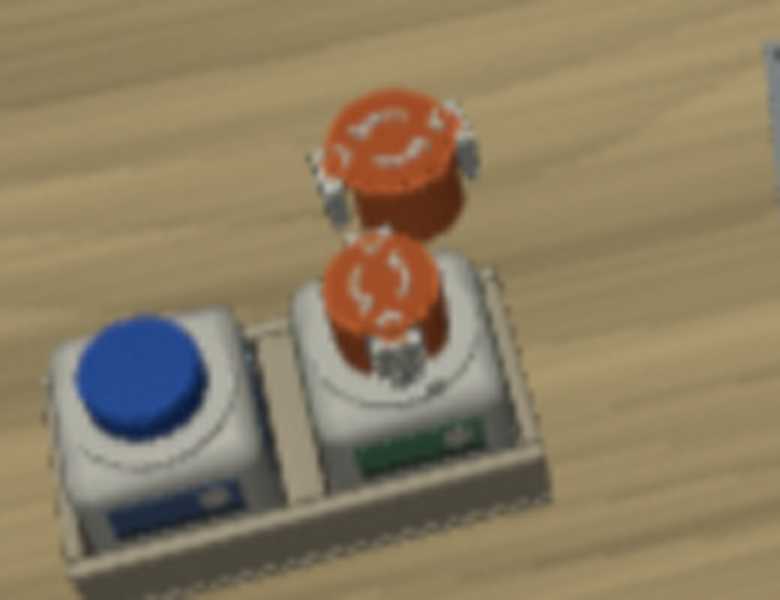

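View pics/sidecrop.png

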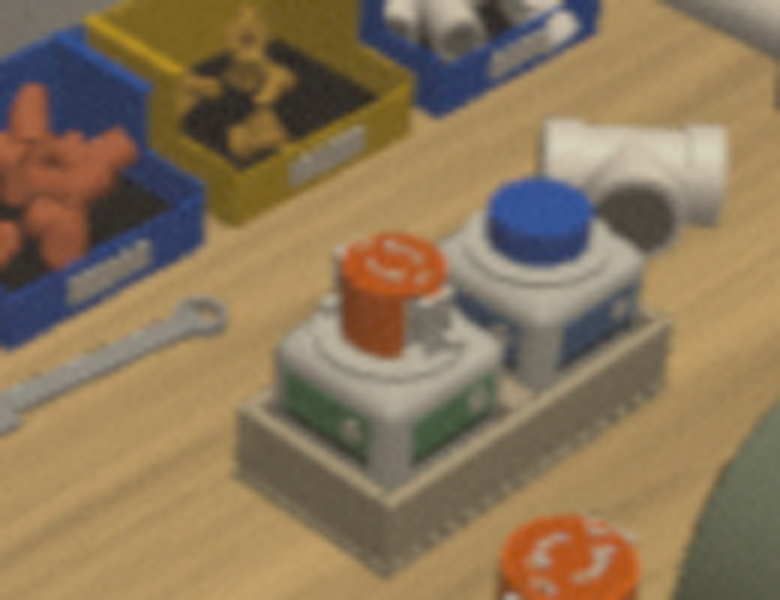

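The crop confirms it: the tub cap is 50 to 53 mm across, the loose one about 66 mm. Its tabs lie along world x. The top is at z≈0.145 in both views, with the centre at about (0.585, -0.151). I'll turn the tool and go above for a wrist view.

```bash
python3 -m creep '[[85.4,0,0,-10,-8.5],[85.4,0,0,-10,-8.5],[85.4,0,0,-10,-8.5],[85.4,0,0,-10,-8.5],[85.4,0,0,-10,-8.5]]'; python3 -m creep '[[85.4,0,0,-10,-8.5],[85.4,0,0,-10,-8.5],[85.4,0,0,-5,-8.5],[85.4,0,0,0,-8.3],[85.4,0,0,0,0]]'; python3 -c "
from rig import arm
o=arm.get_obs();print(o['position'],o['tool_rot'],o['qpos'])"
```

```text
t: 1.35
position: [0.1301, -0.5343, 0.2455]
tool_rot: [0.881, 0.474, 0.0, -0.0]
contact_force: [0.1, -0.2, 0.1]
opening: 1.0
t: 1.85
position: [0.1301, -0.5345, 0.2703]
tool_rot: [0.707, 0.707, -0.0, 0.0]
contact_force: [-0.4, 0.0, -0.2]
opening: 0.999
[ 0.13012565 -0.53452932  0.27031621] [ 7.07312622e-01  7.06900840e-01 -1.56867497e-04  1.80292815e-04] [-1.46617736e+00  2.88817628e-01 -5.22111134e-02  1.22928992e+00
 -1.69849356e-05  1.05201314e-01]
```

```bash
python3 -m creep '[[85.4,26,38,0,0],[85.4,26,38,0,0],[85.4,26,38,0,0],[85.4,26,38,0,0],[85.4,26,38,0,0]]'; python3 -m creep '[[85.4,26,38,0,0],[85.4,26,38,0,0],[85.4,26,38,0,0],[85.4,26,38,0,0],[85.4,26,38,0,0]]';python3 -m creep '[[85.4,26,38,0,0],[85.4,26,38,0,0],[85.4,0,0,0,0],[85.4,0,0,0,0]]'
python3 - <<'E'
from h import *
im=snap('wrist','w1.png');print(im['eye'],np.round(Rm(im),3))
print(boxes_of('wrist','cap'),arm.get_obs()['tool_rot'])
E
```

```text
t: 2.35
position: [0.3213, -0.4032, 0.27]
tool_rot: [0.709, 0.706, 0.0, 0.0]
contact_force: [-0.0, -0.8, 0.3]
opening: 0.998
t: 2.85
position: [0.5115, -0.2731, 0.27]
tool_rot: [0.708, 0.706, -0.0, 0.0]
contact_force: [0.5, -0.9, 0.7]
opening: 0.997
t: 3.25
position: [0.5864, -0.2217, 0.2692]
tool_rot: [0.707, 0.707, -0.0, -0.001]
contact_force: [-0.4, 0.4, -0.6]
opening: 0.998
[ 0.58628293 -0.13807237  0.44778221] [[ 1.    -0.001 -0.002]
 [-0.002 -0.945 -0.326]
 [-0.001  0.326 -0.945]]
[{'centre': [204.6, 80.8], 'conf': 0.6}, {'centre': [322.1, 104.2], 'conf': 0.58}] [ 7.07969351e-01  7.06243010e-01 -3.23854676e-04 -3.22983804e-04]
```

View pics/w1.png

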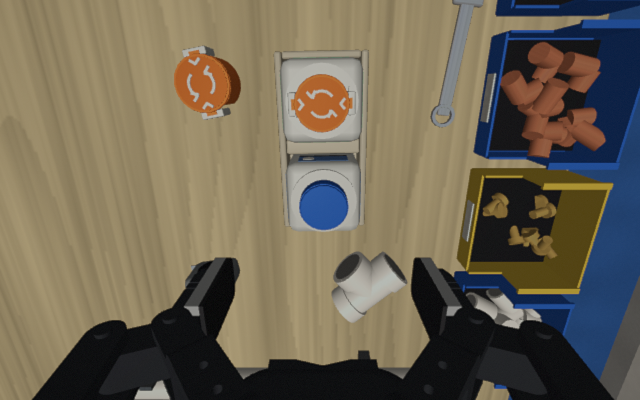

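The wrist view shows the tub cap at (322,103) with its tabs at (291,103) and (352,102), and the loose cap at (202,82). Now to measure centre, height and tab yaw.

```bash
cat > m2.py <<'E'
from h import *
import sys
im=np.load(f'pics/{sys.argv[1]}.npz'); C=cloud(im); b=im['pixels'].astype(int)
org=(b[...,2]>150)&(b[...,2]>2*b[...,0])&(b[...,1]<150)
m=org&(C[...,2]>.135)&(C[...,2]<.16)&(im['depth']>0)
T=C[m]; z=np.median(T[:,2]); print('top z',z,'bbox',(T.min(0)+T.max(0))/2,np.ptp(T,axis=0), len(T))
# ellipse of orange+markings at top plane
n,l,s,c=cv2.connectedComponentsWithStats(m.astype(np.uint8))
cs,_=cv2.findContours(m.astype(np.uint8),cv2.RETR_EXTERNAL,cv2.CHAIN_APPROX_NONE)
k=max(cs,key=cv2.contourArea)[:,0]
# reproject at plane z
R=Rm(im)
ray=np.c_[(k[:,0]-im['cx'])/im['fx'],(k[:,1]-im['cy'])/im['fy'],np.ones(len(k))]@R.T
W=im['eye']+ray*((z-im['eye'][2])/ray[:,2])[:,None]
print('circle',cv2.minEnclosingCircle(W[:,:2].astype(np.float32)))
# tabs: high points around
c0=np.array(cv2.minEnclosingCircle(W[:,:2].astype(np.float32))[0])
h=(C[...,2]>.118)&(C[...,2]<.146)&(im['depth']>0)
r=np.hypot(C[...,0]-c0[0],C[...,1]-c0[1])
tm=h&(r>.0275)&(r<.037)&~org
for sgn in (1,-1):
    P=C[tm&(sgn*(C[...,0]-c0[0])>.02)]
    print('tab',sgn,len(P),np.round((P.min(0)+P.max(0))/2,4),np.round(P.mean(0),4),np.round(np.ptp(P,axis=0),4))
r=(C[...,2]>.045)&(C[...,2]<.054)&(abs(C[...,1]+.2)<.16)&(abs(C[...,0]-.586)<.07)&(im['depth']>0)&~org
print('rack',cv2.minAreaRect(C[r][:,:2].astype(np.float32)), cv2.minAreaRect(np.c_[C[r][:,:2]].astype(np.float32))[2])
bl=(b[...,0]>130)&(b[...,2]<90)&(C[...,2]>.11)&(C[...,2]<.13)&(abs(C[...,0]-.586)<.05)
print('blue',cv2.minEnclosingCircle(C[bl][:,:2].astype(np.float32)),np.median(C[bl][:,2]))
E
python3 m2.py w1.png
```

```text
top z 0.14269660868647682 bbox [ 0.58452694 -0.15190303  0.14128631] [0.0571405  0.05178937 0.00819461] 2189
circle ((0.5845606327056885, -0.1519707888364792), 0.028433604165911674)
tab 1 113 [ 0.6133 -0.1515  0.1323] [ 0.6139 -0.1511  0.138 ] [0.0067 0.0211 0.0165]
tab -1 116 [ 0.5555 -0.1528  0.131 ] [ 0.5552 -0.1523  0.1377] [0.0062 0.0221 0.0178]
rack ((0.585547924041748, -0.20830237865447998), (0.1122296005487442, 0.22436554729938507), 0.9313015937805176) 0.9313015937805176
blue ((0.5867250561714172, -0.2649197578430176), 0.027912458404898643) 0.12268834427712547
```

```bash
python3 -m creep '[[85.4,35,-1,0,-1],[85.4,34,-1,20,0],[85.4,0,0,30,0],[85.4,0,0,0,0],[85.4,0,0,0,0]]'
python3 - <<'E'
from h import *
im=snap('wrist','w2.png');o=arm.get_obs();print(o['position'],2*np.degrees(np.arctan2(o['tool_rot'][1],o['tool_rot'][0])))
E
python3 m2.py w2.png
```

```text
t: 3.85
position: [0.5827, -0.1547, 0.2206]
tool_rot: [0.702, 0.712, -0.0, -0.0]
contact_force: [-0.1, -0.5, 0.8]
opening: 0.999
[ 0.58357315 -0.15509001  0.22143718] 90.83700492433867
top z 0.14273987392059262 bbox [ 0.58475428 -0.15210136  0.14132551] [0.05702665 0.05135203 0.00760594] 2371
circle ((0.5846439003944397, -0.15179012715816498), 0.028375418856739998)
tab 1 158 [ 0.6135 -0.1516  0.1291] [ 0.6138 -0.1487  0.1359] [0.0068 0.0227 0.0211]
tab -1 160 [ 0.5555 -0.1524  0.1293] [ 0.5552 -0.1497  0.1357] [0.0067 0.022  0.0214]
rack ((0.5854890942573547, -0.208133727312088), (0.11222498118877411, 0.2241668850183487), 0.9868178963661194) 0.9868178963661194
blue ((0.5865297913551331, -0.26507067680358887), 0.027843784540891647) 0.12273027964346198
```

View pics/w2.png

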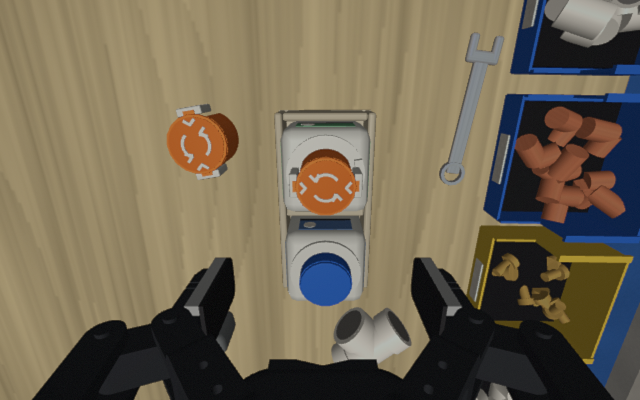

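The two wrist positions agree to 0.3 mm on the centre (0.5846, -0.152), the top z of 0.1427 and the yaw of about +1°. The picture shows the cap at (325,183). Descending.

```bash
python3 -m creep '[[85.4,2,1,25,0],[85.4,1,0,25,0],[85.4,0,0,20,0],[85.4,0,0,0,0],[85.4,0,0,0,0]]'
python3 - <<'E'
from h import *
print(arm.get_obs()['position'])
for n in ['wrist','scene','side']:
    im=snap(n,n+'3.png')
    if n!='wrist':
        u,v=(258,215) if n=='scene' else (361,175)
        cv2.imwrite(f'pics/{n}crop3.png',cv2.resize(im['pixels'][v-50:v+50,u-65:u+65],None,fx=6,fy=6,interpolation=cv2.INTER_CUBIC))
E
```

```text
t: 4.4
position: [0.5853, -0.1517, 0.1516]
tool_rot: [0.702, 0.713, 0.0, 0.001]
contact_force: [-0.9, -0.7, 0.1]
opening: 0.996
[ 0.58526324 -0.15167863  0.15156186]
```

View pics/wrist3.png

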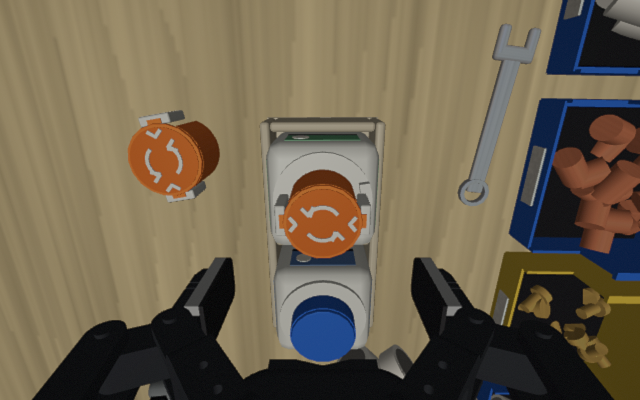

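View pics/scenecrop3.png

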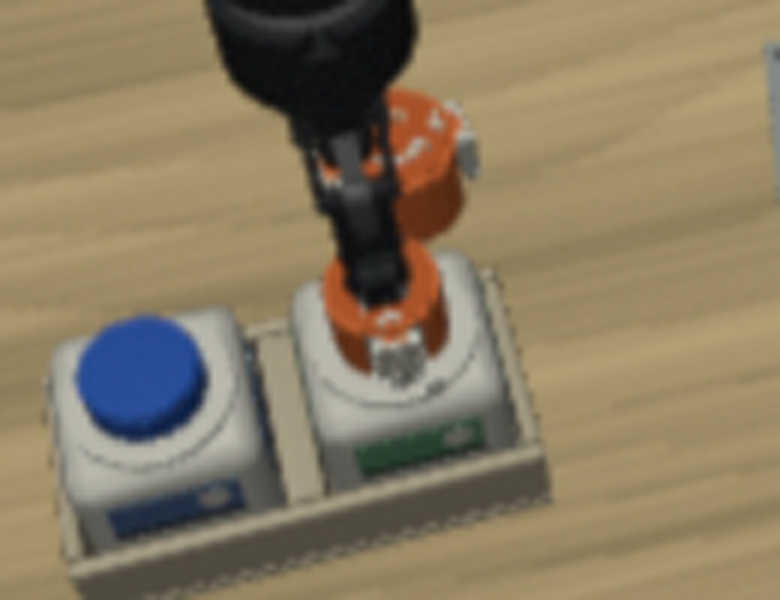

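View pics/sidecrop3.png

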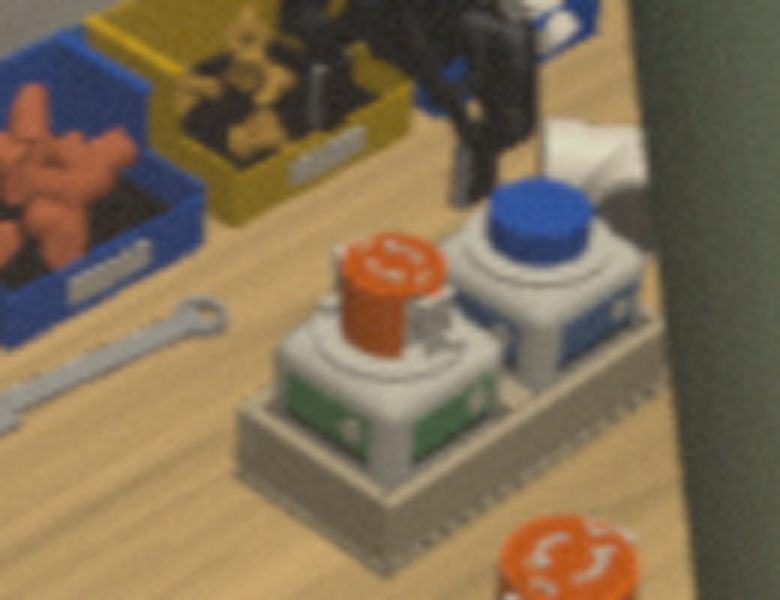

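Side view shows the jaws straddling the cap but higher than expected, so I'll check the fingertip height in the depth data.

Run:
```python
from h import *
for n in ['side3','scene3','wrist3']:
    im=np.load(f'pics/{n}.png.npz');C=cloud(im);b=im['pixels'].max(-1)
    for s in (1,-1):
        m=(im['depth']>0)&(b<110)&(C[...,2]>.148)&(C[...,2]<.25)&(abs(C[...,1]+.152)<.03)&(s*(C[...,0]-.585)>.02)&(abs(C[...,0]-.585)<.07)
        P=C[m]
        if len(P): print(n,s,len(P),'zmin',np.sort(P[:,2])[:4].round(4),'x',np.percentile(P[P[:,2]<P[:,2].min()+.02][:,0],[2,98]).round(4),'y',np.percentile(P[P[:,2]<P[:,2].min()+.02][:,1],[2,98]).round(4))
```

```text
side3 1 100 zmin [0.2016 0.2017 0.2039 0.2047] x [0.6259 0.6393] y [-0.1606 -0.1392]
side3 -1 74 zmin [0.2029 0.2068 0.2077 0.2087] x [0.5286 0.5397] y [-0.1598 -0.1407]
scene3 1 27 zmin [0.2046 0.2052 0.2053 0.209 ] x [0.6336 0.6437] y [-0.1606 -0.1417]
wrist3 1 4060 zmin [0.2006 0.2007 0.2008 0.2009] x [0.6269 0.6399] y [-0.1617 -0.1401]
wrist3 -1 4090 zmin [0.2003 0.2004 0.2006 0.2007] x [0.529  0.5423] y [-0.163  -0.1413]
```

Run:
```python
from h import *
im=np.load('pics/wrist3.png.npz');C=cloud(im);print(im['eye'],np.round(Rm(im),2).tolist())
for (u,v) in [(225,262),(218,290),(200,310),(195,305),(225,290),(430,262),(450,290)]: print(u,v,im['pixels'][v,u],C[v,u].round(4))
im=np.load('pics/side3.png.npz');C=cloud(im)
m=(im['depth']>0)&(C[...,2]>.148)&(C[...,2]<.25)&(abs(C[...,1]+.152)<.03)&(abs(abs(C[...,0]-.585)-.047)<.02)
print(np.sort(C[m][:,2])[:5])
cv2.imwrite('pics/s3big.png',cv2.resize(im['pixels'][100:200,320:420],None,fx=6,fy=6,interpolation=cv2.INTER_NEAREST))
```

```text
[ 0.58320855 -0.06793246  0.33003105] [[1.0, 0.01, 0.01], [0.01, -0.95, -0.33], [0.0, 0.33, -0.95]]
225 262 [13 12 11] [ 0.5413 -0.1415  0.209 ]
218 290 [6 6 5] [ 0.5419 -0.1465  0.2223]
200 310 [34 34 34] [ 0.5411 -0.1429  0.2389]
195 305 [68 68 69] [ 0.5393 -0.1413  0.2383]
225 290 [10 10 11] [ 0.5418 -0.1526  0.214 ]
430 262 [63 64 63] [ 0.6322 -0.1405  0.2087]
450 290 [62 63 64] [ 0.633  -0.1401  0.2296]
[0.19896858 0.20137087 0.20163089 0.20168116 0.20292616]
```

View pics/s3big.png

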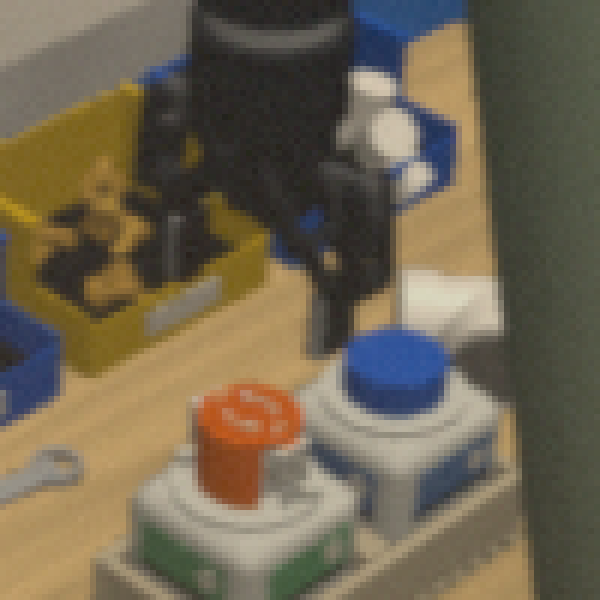

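Run:
```python
from h import *
def proj(im,p):
    q=Rm(im).T@(np.array(p)-im['eye']); return (q[0]/q[2]*im['fx']+im['cx'],q[1]/q[2]*im['fy']+im['cy'],q[2])
for n in ['side3','scene3','wrist3']:
    im=np.load(f'pics/{n}.png.npz')
    for p in [(.54,-.152,.1516),(.54,-.152,.165),(.54,-.152,.2),(.585,-.152,.1427),(.632,-.141,.2),(.632,-.141,.165)]: print(n,p,np.round(proj(im,p),1))
for n in ['wrist3','wrist0']:
    im=np.load(f'pics/{n}.png.npz'); C=cloud(im)
    print(im['eye'],[C[v,320].round(3).tolist() for v in (10,362,375,395)], C[20,50])
o=arm.get_obs();print(o['qpos'])
```

```text
side3 (0.54, -0.152, 0.1516) [372.1 172.4   1.3]
side3 (0.54, -0.152, 0.165) [372.4 168.7   1.3]
side3 (0.54, -0.152, 0.2) [373.2 158.8   1.3]
side3 (0.585, -0.152, 0.1427) [360.9 168.1   1.4]
side3 (0.632, -0.141, 0.2) [347.9 147.    1.4]
side3 (0.632, -0.141, 0.165) [347.5 156.7   1.4]
scene3 (0.54, -0.152, 0.1516) [252.5 196.    1. ]
scene3 (0.54, -0.152, 0.165) [251.8 193.2   1. ]
scene3 (0.54, -0.152, 0.2) [249.9 185.5   1. ]
scene3 (0.585, -0.152, 0.1427) [255.9 211.2   1. ]
scene3 (0.632, -0.141, 0.2) [260.6 213.5   0.9]
scene3 (0.632, -0.141, 0.165) [262.2 220.7   0.9]
wrist3 (0.54, -0.152, 0.1516) [2.512e+02 2.282e+02 2.000e-01]
wrist3 (0.54, -0.152, 0.165) [2.463e+02 2.379e+02 2.000e-01]
wrist3 (0.54, -0.152, 0.2) [2.297e+02 2.711e+02 2.000e-01]
wrist3 (0.585, -0.152, 0.1427) [3.229e+02 2.233e+02 2.000e-01]
wrist3 (0.632, -0.141, 0.2) [4.233e+02 2.532e+02 1.000e-01]
wrist3 (0.632, -0.141, 0.165) [4.047e+02 2.228e+02 2.000e-01]
[ 0.58320855 -0.06793246  0.33003105] [[0.58, 0.0, -0.001], [0.586, -0.423, 0.001], [0.584, -0.141, 0.266], [0.584, -0.141, 0.272]] [ 0.32762614 -0.01187339 -0.00042361]
[ 0.21143037 -0.51502454  0.37363111] [[0.286, -0.494, -0.0], [-0.181, -0.606, -0.001], [0.14, -0.532, 0.31], [0.14, -0.532, 0.316]] [ 2.09532014e-01 -2.17925961e-01 -1.44426747e-04]
[-3.74871820e-01  4.54573599e-01 -1.11740928e-01  1.00127179e+00
  7.02778842e-06  1.17938079e+00]
```

All three cameras put the open fingertips at z≈0.200, about 49 mm behind the reported TCP (13 mm is expected from the swing). So the pads may sit higher than the stated frame suggests. I'll go to the stated-safe height, partly close without touching, and look.

```bash
python3 -m creep '[[85.4,0,0,20,0],[85.4,0,0,20,0],[72,0,0,0,0],[72,0,0,0,0],[72,0,0,0,0]]'
cat > tip.py <<'E'
from h import *
import sys
t=sys.argv[1]
o=arm.get_obs();print(o['t'],o['position'],o['contact_force'],o['opening'])
for n in ['side','wrist']:
    im=snap(n,f'{n}{t}.png');C=cloud(im);b=im['pixels'].max(-1)
    for s in (1,-1):
        m=(im['depth']>0)&(b<80)&(C[...,2]>.1)&(C[...,2]<.25)&(abs(C[...,1]+.152)<.025)&(s*(C[...,0]-.585)>.02)&(abs(C[...,0]-.585)<.065)
        P=C[m]
        if len(P): 
            Q=P[P[:,2]<P[:,2].min()+.02]
            print(n,s,len(P),'zmin',np.sort(P[:,2])[:4].round(4),'x',np.percentile(Q[:,0],[2,98]).round(4),'y',np.percentile(Q[:,1],[2,98]).round(4))
    if n=='side': cv2.imwrite(f'pics/sc{t}.png',cv2.resize(im['pixels'][100:200,310:420],None,fx=6,fy=6,interpolation=cv2.INTER_CUBIC))
E
python3 tip.py 4
```

```text
t: 5.05
position: [0.5857, -0.151, 0.1117]
tool_rot: [0.701, 0.713, 0.0, 0.001]
contact_force: [0.3, -0.5, 0.4]
opening: 0.844
5.05 [ 0.58567442 -0.15098579  0.11170696] [ 0.32982423 -0.51076068  0.41202006] 0.8438248688117342
side 1 206 zmin [0.1579 0.158  0.1592 0.1595] x [0.6189 0.6249] y [-0.1608 -0.1397]
side -1 205 zmin [0.1608 0.1636 0.1648 0.1663] x [0.5344 0.5405] y [-0.1592 -0.1433]
wrist 1 14225 zmin [0.1025 0.103  0.103  0.1037] x [0.6083 0.6185] y [-0.1449 -0.1351]
wrist -1 14187 zmin [0.115  0.1151 0.1152 0.1155] x [0.5538 0.5595] y [-0.1465 -0.1415]
```

View pics/sc4.png

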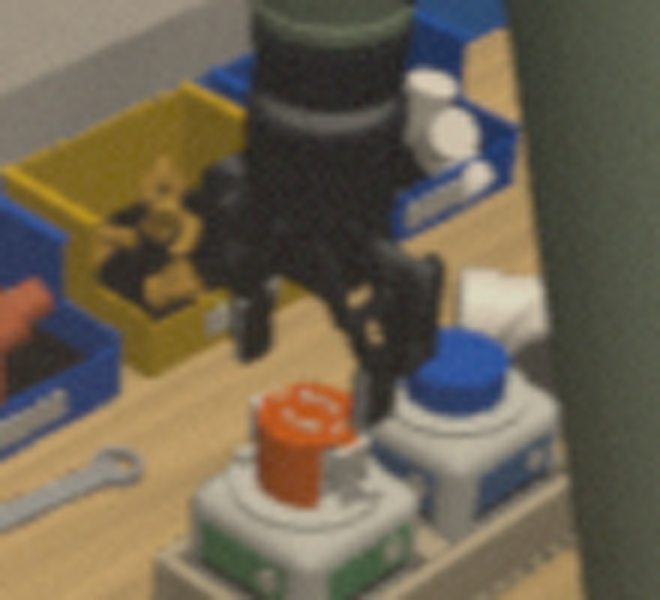

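View pics/wrist4.png

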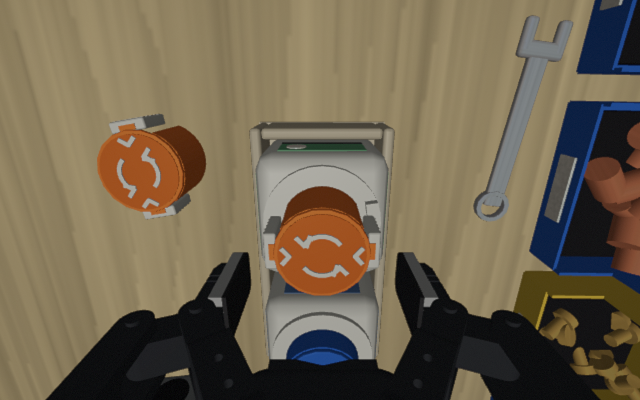

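Confirmed: the real tips, seen at side crop (255,350) and (370,420), are at z≈0.158 while the TCP reads 0.112. The reported TCP lies about 46 mm past the real tips. I'll work from the images and force instead, descending in steps.

```bash
python3 -m creep '[[80,0,0,0,0],[80,0,0,12,0],[80,0,0,12,0],[80,0,0,0,0],[80,0,0,0,0]]'; python3 tip.py 5
```

```text
t: 5.65
position: [0.5838, -0.1503, 0.0851]
tool_rot: [0.701, 0.713, -0.0, -0.001]
contact_force: [0.2, 0.2, 0.4]
opening: 0.935
5.65 [ 0.58382352 -0.15026091  0.08508508] [0.23510062 0.1560091  0.44789435] 0.935251547824806
side 1 215 zmin [0.1318 0.1364 0.1368 0.1377] x [0.6217 0.6283] y [-0.1602 -0.1389]
side -1 260 zmin [0.1401 0.1415 0.1415 0.1427] x [0.5293 0.5357] y [-0.1566 -0.1442]
wrist 1 13807 zmin [0.1025 0.1026 0.1026 0.1029] x [0.6093 0.6183] y [-0.1446 -0.1347]
wrist -1 13207 zmin [0.114  0.1143 0.1145 0.1147] x [0.5435 0.5595] y [-0.1566 -0.1414]
```

View pics/sc5.png

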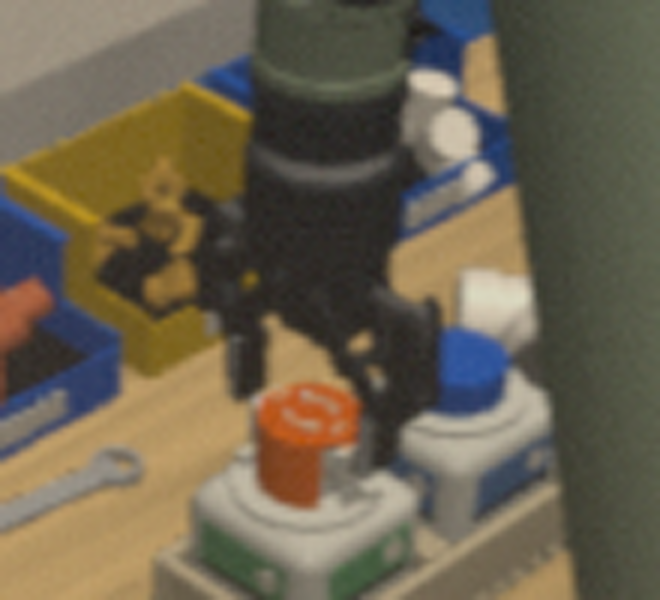

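View pics/wrist5.png

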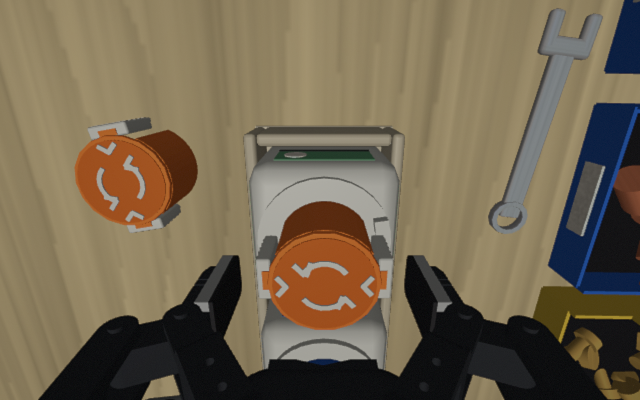

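```bash
python3 -m creep '[[80,0,0,8,0],[80,0,0,6,0],[70,0,0,0,0],[70,0,0,0,0],[70,0,0,0,0]]'; python3 tip.py 6
```

```text
t: 6.25
position: [0.5847, -0.1506, 0.0722]
tool_rot: [0.701, 0.713, 0.0, 0.0]
contact_force: [-0.9, -0.4, -0.4]
opening: 0.818
6.25 [ 0.58472046 -0.15059315  0.07218814] [-0.87402197 -0.37430993 -0.40959617] 0.8175888382860742
side 1 205 zmin [0.1265 0.1293 0.1315 0.1359] x [0.6184 0.6218] y [-0.1588 -0.1362]
side -1 322 zmin [0.1252 0.1259 0.1264 0.1285] x [0.5344 0.5402] y [-0.1593 -0.1432]
wrist 1 14268 zmin [0.1023 0.1145 0.1149 0.115 ] x [0.6096 0.6252] y [-0.1473 -0.1391]
wrist -1 14129 zmin [0.1144 0.1145 0.1146 0.1149] x [0.5364 0.5595] y [-0.1611 -0.1404]
```

View pics/sc6.png

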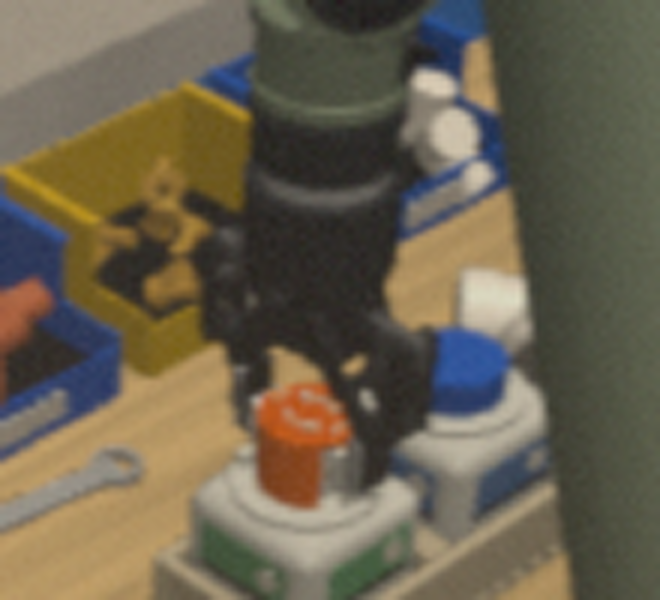

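View pics/wrist6.png

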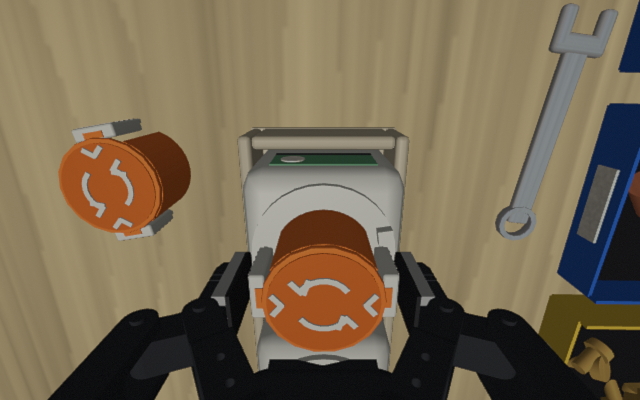

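Tips are now about z 0.119, beside the tabs (near tip at side crop (375,487)), and centred in the wrist view (inner faces at 248 and 398, cap at 323). I'll go 4 mm lower and then squeeze.

```bash
python3 -m creep '[[70,0,1,4,0],[60,0,0,0,0],[60,0,0,0,0],[50,0,0,0,0],[50,0,0,0,0]]'; python3 -m creep '[[20,0,0,0,0],[20,0,0,0,0],[20,0,0,0,0]]'; python3 tip.py 7
```

```text
t: 6.85
position: [0.5858, -0.1506, 0.0694]
tool_rot: [0.701, 0.713, 0.0, 0.0]
contact_force: [-1.8, 1.5, 8.0]
opening: 0.597
t: 7.15
position: [0.5858, -0.1506, 0.0697]
tool_rot: [0.701, 0.713, 0.0, 0.001]
contact_force: [-2.7, 0.9, 9.2]
opening: 0.585
7.15 [ 0.58576712 -0.15059137  0.06970457] [-2.66278595  0.88507699  9.16030112] 0.5851179528021756
side 1 171 zmin [0.1422 0.1427 0.1439 0.1451] x [0.6087 0.6341] y [-0.1616 -0.137 ]
side -1 382 zmin [0.1159 0.1181 0.1182 0.1187] x [0.5458 0.5538] y [-0.1592 -0.1424]
wrist 1 13617 zmin [0.1033 0.1036 0.1063 0.1098] x [0.61  0.623] y [-0.1442 -0.1391]
wrist -1 13664 zmin [0.1103 0.1107 0.1124 0.1126] x [0.5469 0.5601] y [-0.1453 -0.14  ]
```

View pics/sc7.png

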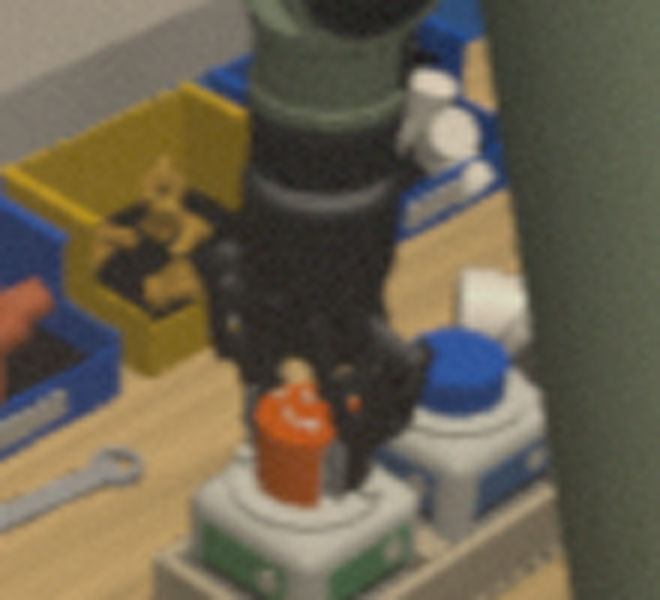

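View pics/wrist7.png

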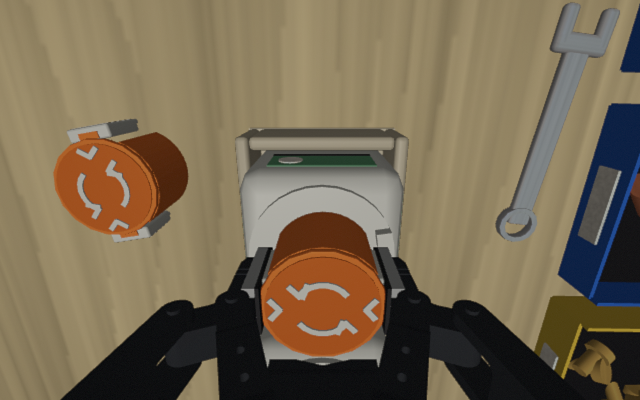

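Tabs look pressed in on both sides; the wrist view shows the pads tight against the cap at (262,…) and (384,…). Opening has stopped at 50 mm. Starting the anticlockwise turn (negative roll).

```bash
python3 -m creep '[[20,0,0,0,-6],[20,0,0,0,-6],[20,0,0,0,0]]'; python3 -m creep '[[20,0,0,0,-7],[20,0,0,0,0]]'; python3 -c "
from h import *
o=arm.get_obs();print(o['torque'],o['contact_force'],o['opening'],o['position']);snap('wrist','wrist8.png')"
```

```text
t: 7.55
position: [0.5868, -0.1506, 0.0697]
tool_rot: [0.622, 0.783, 0.001, 0.001]
contact_force: [-0.5, 0.6, 8.2]
opening: 0.586
t: 7.75
position: [0.5869, -0.1505, 0.0697]
tool_rot: [0.573, 0.82, 0.001, 0.001]
contact_force: [-0.2, 1.9, 7.8]
opening: 0.589
[0.29812605 0.15311902 0.10440921] [-0.24509262  1.9034559   7.76970881] 0.5887545522062455 [ 0.58690694 -0.15048223  0.06973625]
```

View pics/wrist8.png

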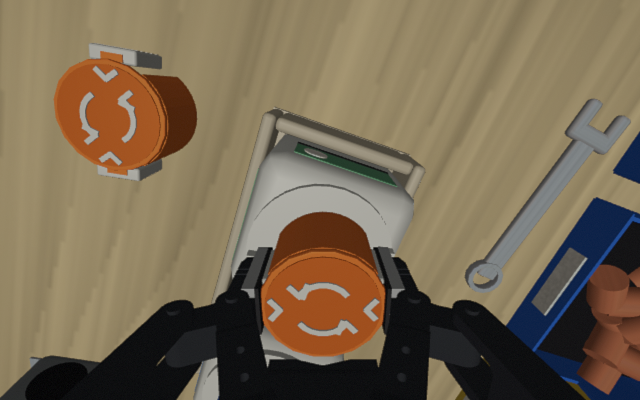

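The cap turns with the jaws: its marks stay put in the wrist image while the tub has rotated 19°, well past the 6° of play. The locks are open. Continuing.

```bash
python3 -m creep '[[20,0,0,0,-7],[20,0,0,0,-7],[20,0,0,0,-7],[20,0,0,0,-7],[20,0,0,0,0]]'; python3 -m creep '[[20,0,0,0,-7],[20,0,0,0,-7],[20,0,0,0,-7],[20,0,0,0,-5],[20,0,0,0,0]]'; python3 -c "
from h import *
o=arm.get_obs();print(o['torque'],o['contact_force'],o['opening'],o['position'],2*np.degrees(np.arctan2(o['tool_rot'][1],o['tool_rot'][0])),o['qpos']);snap('wrist','wrist9.png')"
```

```text
t: 8.3
position: [0.586, -0.1506, 0.0697]
tool_rot: [0.357, 0.934, -0.0, 0.001]
contact_force: [-3.1, 1.1, 9.9]
opening: 0.583
t: 8.8
position: [0.5854, -0.1512, 0.0697]
tool_rot: [0.139, 0.99, -0.001, 0.0]
contact_force: [-4.6, 0.0, 10.0]
opening: 0.586
[-0.08637979  0.89492184  0.11499536] [-4.57004728  0.03491477  9.99077186] 0.5858294733907106 [ 0.58537896 -0.15119057  0.06968912] 164.0542516374941 [-0.37398841  0.53014639 -0.21521664  0.82465936 -0.00142086 -0.09568315]
```

View pics/wrist9.png

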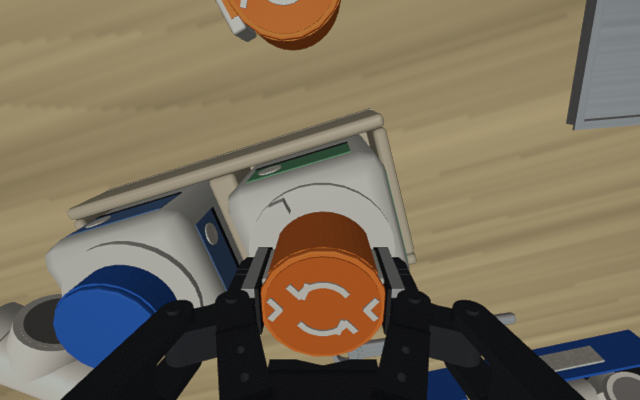

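The cap has turned 73° with the jaws, so it's in the lift-off range. Lifting straight up, slowly at first.

```bash
python3 -m creep '[[20,0,0,-5,0],[20,0,0,-5,0],[20,0,0,0,0]]'; python3 -m creep '[[20,0,0,-10,0],[20,0,0,-15,0],[20,0,0,-15,0],[20,0,0,-20,0],[20,0,0,0,0]]';python3 -m creep '[[20,0,0,-30,0],[20,0,0,-20,0],[20,0,0,0,0]]'; python3 -c "
from h import *
o=arm.get_obs();print(o['contact_force'],o['opening'],o['position'])
snap('wrist','wrist10.png');im=snap('side','side10.png');snap('scene','scene10.png')
cv2.imwrite('pics/sc10.png',cv2.resize(im['pixels'][50:200,280:430],None,fx=4,fy=4,interpolation=cv2.INTER_CUBIC))"
```

```text
t: 9.15
position: [0.5852, -0.151, 0.0785]
tool_rot: [0.14, 0.99, -0.001, -0.0]
contact_force: [-3.7, -1.4, 1.3]
opening: 0.583
t: 9.65
position: [0.5882, -0.1507, 0.1414]
tool_rot: [0.139, 0.99, 0.0, 0.003]
contact_force: [1.0, -0.6, -1.0]
opening: 0.585
t: 9.95
position: [0.5877, -0.1508, 0.1906]
tool_rot: [0.139, 0.99, -0.0, 0.003]
contact_force: [-0.1, -0.0, -0.9]
opening: 0.585
[-0.12032635 -0.022496   -0.90870547] 0.5852522624493672 [ 0.58768411 -0.15079301  0.19056802]
```

View pics/sc10.png

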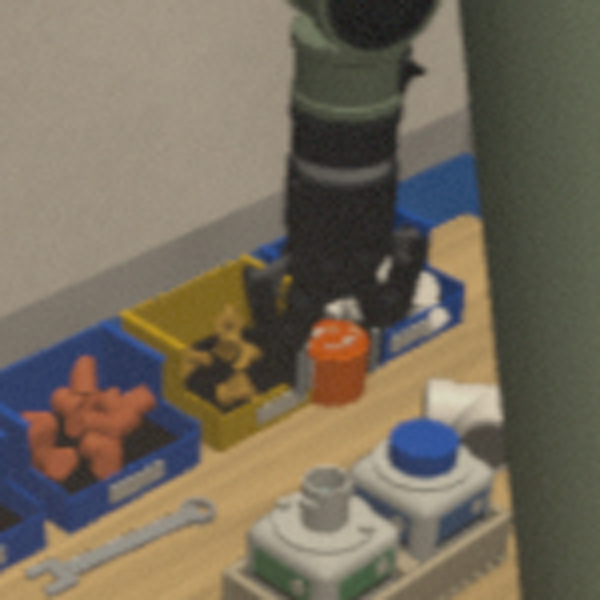

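View pics/wrist10.png

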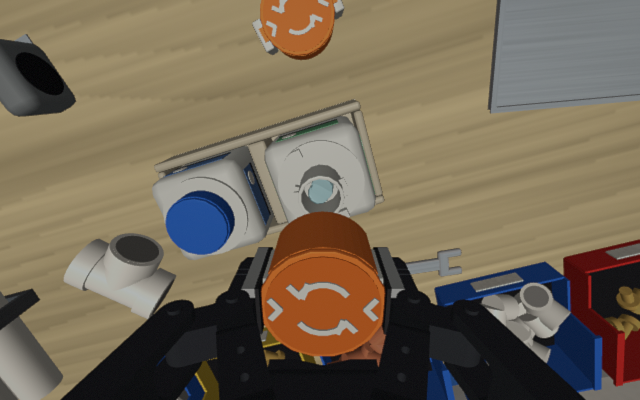

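View pics/scene10.png

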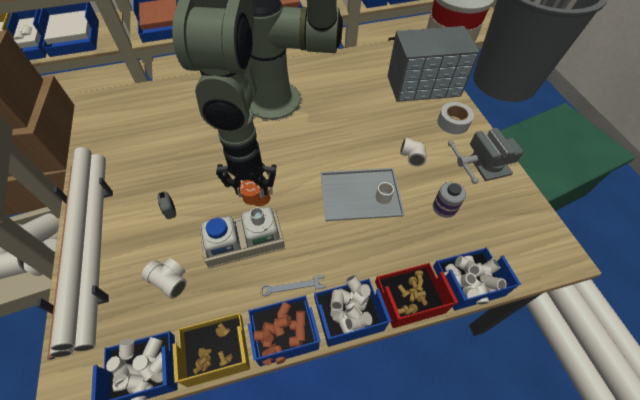

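The cap is clear of the neck: the open tub shows at wrist (322,188) and the cap hangs upright in the jaws. Now measuring the tray, the coupling and the held cap.

Run:
```python
from h import *
def proj(im,p):
    q=Rm(im).T@(np.array(p)-im['eye']); return (q[0]/q[2]*im['fx']+im['cx'],q[1]/q[2]*im['fy']+im['cy'])
for n in ['scene10','side10']:
    im=np.load(f'pics/{n}.png.npz');C=cloud(im);b=im['pixels'].astype(int)
    sat=b.max(-1)-b.min(-1)
    g=((b[...,2]-b[...,0])<12)&(im['depth']>0)&(C[...,2]>-.004)&(C[...,2]<.02)&(abs(C[...,1]-.17)<.2)&(abs(C[...,0]-.52)<.2)
    k,l,s,_=cv2.connectedComponentsWithStats(g.astype(np.uint8)); i=1+np.argmax(s[1:,4])
    P=C[l==i]; r=cv2.minAreaRect(P[:,:2].astype(np.float32)); print(n,s[i],r,'floor z',np.median(P[:,2]))
    m=(im['depth']>0)&(C[...,2]>.03)&(C[...,2]<.06)&(abs(C[...,1]-.2)<.12)&(abs(C[...,0]-.51)<.1)
    P=C[m];print('coupling',len(P),(P.min(0)+P.max(0))/2,np.ptp(P,axis=0))
    org=(b[...,2]>150)&(b[...,2]>2*b[...,0])&(b[...,1]<130)&(C[...,2]>.2)&(C[...,2]<.3)
    P=C[org];print('held cap z',np.percentile(P[:,2],[1,5,50,95,99]).round(4),(P.min(0)+P.max(0))/2)
im=np.load('pics/wrist10.png.npz');C=cloud(im)
print([C[v,u].round(4).tolist() for u,v in [(323,300),(290,315),(350,300),(323,265),(323,340)]])
```

```text
scene10 [ 321  168   83   53 3409] ((0.5175807476043701, 0.18083027005195618), (0.2455151230096817, 0.18892110884189606), 79.35553741455078) floor z 0.0034896044742321886
coupling 176 [0.54940602 0.24637494 0.0440591 ] [0.05133242 0.04985968 0.02761492]
held cap z [0.2574 0.2581 0.2605 0.2628 0.2633] [ 0.59010932 -0.15397821  0.25988559]Traceback (most recent call last):
  File "<stdin>", line 8, in <module>
    return _wrapfunc(a, 'argmax', axis=axis, out=out, **kwds)
    return bound(*args, **kwds)
ValueError: attempt to get argmax of an empty sequence
```

Tray centre is (0.518, 0.181) with its y axis at about 79°; the coupling is at its +y end (0.549, 0.246). I'll set the cap down at (0.510, 0.142). The held cap's underside is about 33 mm above the reported TCP. Traversing at height.

```bash
python3 -m creep '[[20,12,20,0,0],[20,22,37,0,0],[20,22,37,0,0],[20,22,37,0,0],[20,22,37,0,0]]'; python3 -m creep '[[20,22,37,0,0],[20,22,37,0,0],[20,12,18,0,0],[20,0,0,0,0],[20,0,0,0,0]]'
cat > held.py <<'E'
from h import *
import sys
t=sys.argv[1];o=arm.get_obs();print(o['contact_force'],o['opening'],o['position'],2*np.degrees(np.arctan2(o['tool_rot'][1],o['tool_rot'][0])))
for n in ['scene','side','wrist']:
    im=snap(n,f'{n}{t}.png');C=cloud(im);b=im['pixels'].astype(int)
    org=(b[...,2]>140)&(b[...,2]>2*b[...,0])&(b[...,1]<130)&(abs(C[...,0]-.51)<.06)&(abs(C[...,1]-.142)<.06)&(C[...,2]>.0)
    P=C[org]
    if len(P): print(n,len(P),'z',np.percentile(P[:,2],[1,5,50,95,99]).round(4),'ctr',((P.min(0)+P.max(0))/2).round(4))
    if n!='wrist':
        u,v=(345,190) if n=='scene' else (295,260)
        cv2.imwrite(f'pics/{n}c{t}.png',cv2.resize(im['pixels'][v-75:v+60,u-75:u+75],None,fx=4,fy=4,interpolation=cv2.INTER_CUBIC))
E
python3 held.py 11
```

```text
t: 10.6
position: [0.5341, 0.0401, 0.1863]
tool_rot: [0.14, 0.99, 0.0, -0.001]
contact_force: [0.5, -0.1, -0.2]
opening: 0.579
t: 11.1
position: [0.5066, 0.1424, 0.1869]
tool_rot: [0.139, 0.99, -0.0, -0.001]
contact_force: [-0.1, -0.1, -0.8]
opening: 0.583
[-0.07764732 -0.11223895 -0.84334453] 0.5827279667583579 [0.50661116 0.14244186 0.18686063] 164.04399591534033
scene 174 z [0.2572 0.258  0.2599 0.262  0.2626] ctr [0.5096 0.1415 0.2592]
side 284 z [0.2188 0.2218 0.2582 0.2613 0.262 ] ctr [0.5049 0.1411 0.2401]
wrist 8823 z [0.2583 0.2592 0.2602 0.2611 0.2615] ctr [0.5078 0.1405 0.2592]
```

View pics/side11.png

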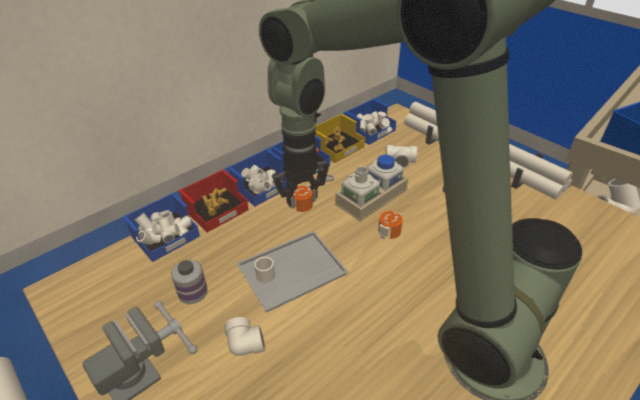

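View pics/wrist11.png

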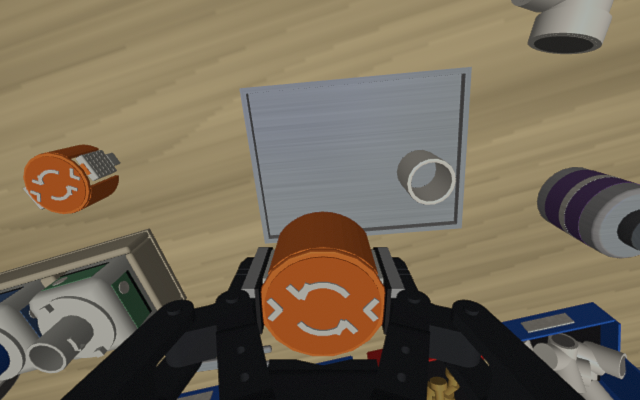

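Run:
```python
from h import *
im=np.load('pics/wrist11.png.npz');C=cloud(im);b=im['pixels'].astype(int)
f=C[110:190,290:390].reshape(-1,3);print('floor',np.median(f,0))
w=[C[v,u].round(4) for u,v in [(150,100),(500,150),(200,80)]];print('bench',w)
g=((b[...,2]-b[...,0])<8)&(im['depth']>0)&(C[...,2]>-.004)&(C[...,2]<.02)&(abs(C[...,1]-.17)<.2)&(abs(C[...,0]-.52)<.2)
k,l,s,_=cv2.connectedComponentsWithStats(g.astype(np.uint8)); i=1+np.argmax(s[1:,4])
print(s[i],cv2.minAreaRect(C[l==i][:,:2].astype(np.float32)))
```

```text
floor [0.49695139 0.16436672 0.00278947]
bench [array([ 3.846e-01, -2.540e-02,  1.000e-04]), array([ 0.5514,  0.3467, -0.0013]), array([3.807e-01, 3.690e-02, 1.000e-04])]
[  240    67   232   176 29670] ((0.5164197683334351, 0.18113994598388672), (0.24644799530506134, 0.18600808084011078), 78.80491638183594)
```

The wrist view agrees: floor z is 0.003, tray centre (0.516, 0.181). The cap is inside the clear end. Lowering about 217 mm, gently at the end.

```bash
python3 -m creep '[[20,0,0,25,0],[20,0,0,40,0],[20,0,0,40,0],[20,0,0,40,0],[20,0,0,25,0]]'; python3 -m creep '[[20,0,0,20,0],[20,0,0,10,0],[20,0,0,0,0],[20,0,0,0,0]]'; python3 held.py 12
```

```text
t: 11.75
position: [0.506, 0.1409, 0.0152]
tool_rot: [0.14, 0.99, -0.0, -0.001]
contact_force: [-1.0, 0.2, -1.1]
opening: 0.579
t: 12.15
position: [0.5082, 0.142, -0.0113]
tool_rot: [0.14, 0.99, 0.0, 0.0]
contact_force: [-0.0, -0.3, -0.1]
opening: 0.585
[-0.01280778 -0.32752643 -0.08111906] 0.5850336643187495 [ 0.50818103  0.14200715 -0.01131676] 163.93171437073775
scene 121 z [0.0579 0.0588 0.0619 0.0645 0.0651] ctr [0.5138 0.1405 0.0612]
side 256 z [0.0234 0.0282 0.0594 0.0635 0.065 ] ctr [0.5234 0.1254 0.034 ]
wrist 8812 z [0.0603 0.0611 0.0622 0.0631 0.0635] ctr [0.5089 0.1414 0.0609]
```

View pics/sidec12.png

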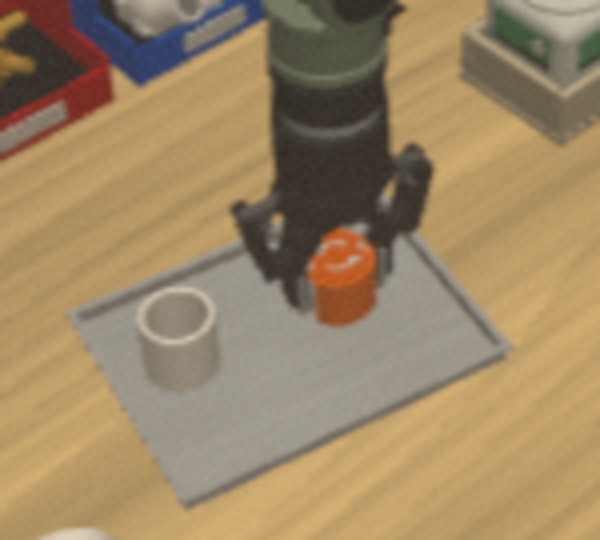

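```bash
python3 -m creep '[[20,0,0,6,0],[20,0,0,5,0],[20,0,0,3,0],[20,0,0,0,0],[20,0,0,0,0]]'; python3 -m creep '[[20,0,0,1,0],[20,0,0,1,0],[20,0,0,1,0],[20,0,0,0,0],[20,0,0,0,0]]'; python3 held.py 13
```

```text
t: 12.8
position: [0.5072, 0.1424, -0.0261]
tool_rot: [0.139, 0.99, -0.0, -0.0]
contact_force: [-0.3, -0.1, -0.3]
opening: 0.588
t: 13.3
position: [0.5074, 0.1424, -0.0289]
tool_rot: [0.139, 0.99, -0.0, 0.0]
contact_force: [-0.7, -0.3, -1.3]
opening: 0.583
[-0.73654369 -0.27867209 -1.25296841] 0.5830518014948847 [ 0.50739503  0.14239415 -0.02890715] 163.97936400119065
scene 122 z [0.0404 0.0419 0.0446 0.0473 0.0494] ctr [0.5136 0.1403 0.0445]
side 254 z [0.0046 0.0092 0.0413 0.0461 0.0475] ctr [0.5042 0.1411 0.0259]
wrist 8838 z [0.0421 0.043  0.044  0.0449 0.0453] ctr [0.5079 0.1415 0.0427]
```

No contact yet; the underside is about 1 to 2 mm above the floor. Creeping down until it touches.

```bash
python3 -m creep '[[20,0,0,0.5,0],[20,0,0,0.5,0],[20,0,0,0,0]]';  python3 -m creep '[[20,0,0,0.5,0],[20,0,0,0,0]]'
```

```text
t: 13.75
position: [0.5075, 0.1424, -0.0297]
tool_rot: [0.139, 0.99, 0.0, 0.0]
contact_force: [-1.6, 0.0, 3.2]
opening: 0.584
t: 13.95
position: [0.5075, 0.1424, -0.0297]
tool_rot: [0.139, 0.99, -0.0, 0.0]
contact_force: [-2.5, -0.1, 8.0]
opening: 0.582
```

It touched down with 8 N upward. Easing off and opening gradually.

```bash
python3 -m creep '[[20,0,0,-0.5,0],[52,0,0,0,0],[56,0,0,0,0],[60,0,0,0,0],[64,0,0,0,0]]'; python3 -m creep '[[68,0,0,0,0],[72,0,0,0,0],[78,0,0,0,0],[82,0,0,0,0],[82,0,0,0,0]]'; python3 held.py 14
```

```text
t: 14.45
position: [0.5073, 0.1424, -0.0301]
tool_rot: [0.139, 0.99, -0.0, -0.0]
contact_force: [-0.3, -0.2, -1.7]
opening: 0.748
t: 14.95
position: [0.5074, 0.1424, -0.0299]
tool_rot: [0.139, 0.99, 0.0, 0.0]
contact_force: [-0.2, 0.3, -0.1]
opening: 0.961
[-0.2086893   0.25934593 -0.11231292] 0.9606921443612376 [ 0.50743819  0.14242205 -0.02987381] 163.98182864775399
scene 134 z [0.0383 0.0407 0.0433 0.0461 0.0474] ctr [0.5124 0.1406 0.0425]
side 277 z [0.0025 0.0083 0.0415 0.0454 0.0464] ctr [0.5166 0.1324 0.0242]
wrist 9168 z [0.0391 0.042  0.0433 0.0442 0.0445] ctr [0.5074 0.1416 0.0417]
```

View pics/wrist14.png

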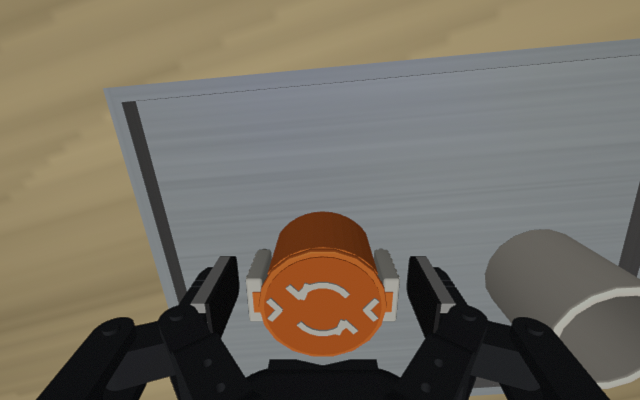

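The jaws are clear on both sides (inner faces at 238 and 410, tabs at 248 and 397), and the tabs have sprung out. Raising straight up.

```bash
python3 -m creep '[[82,0,0,-10,0],[82,0,0,-20,0],[82,0,0,-40,0],[82,0,0,-50,0],[82,0,0,-50,0]]'; python3 -m creep '[[82,0,0,-20,0],[82,0,0,0,0],[82,0,0,0,0]]'; python3 held.py 15
```

```text
t: 15.6
position: [0.5067, 0.1423, 0.1423]
tool_rot: [0.139, 0.99, -0.0, -0.0]
contact_force: [1.4, -0.1, -0.1]
opening: 0.959
t: 15.9
position: [0.5074, 0.1424, 0.1605]
tool_rot: [0.139, 0.99, 0.0, 0.0]
contact_force: [0.1, -0.0, -0.0]
opening: 0.961
[ 0.13260912 -0.04261861 -0.00928541] 0.961257059361301 [0.50736356 0.14243669 0.16051232] 163.98379770309603
scene 148 z [0.039  0.0406 0.0435 0.046  0.0476] ctr [0.511  0.1419 0.0431]
side 280 z [0.0044 0.0103 0.0413 0.0454 0.0465] ctr [0.5062 0.1397 0.0251]
wrist 1859 z [0.0392 0.0418 0.0433 0.0444 0.0449] ctr [0.5076 0.1416 0.0419]
```

View pics/wrist15.png

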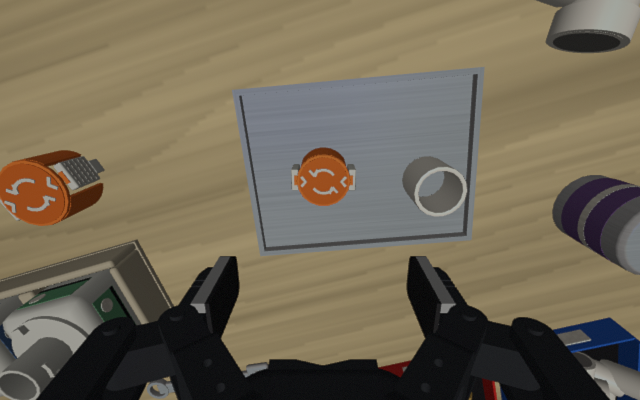

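View pics/side15.png

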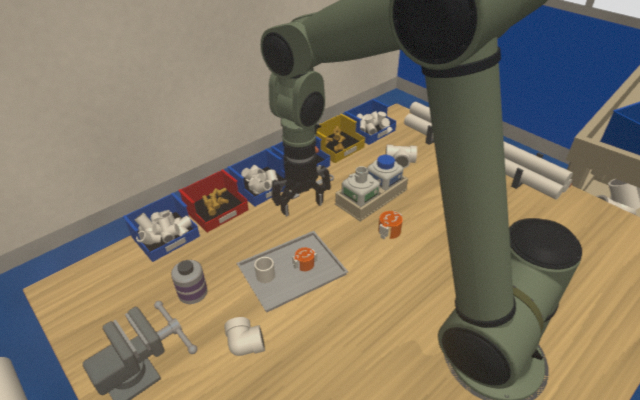

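View pics/scene15.png

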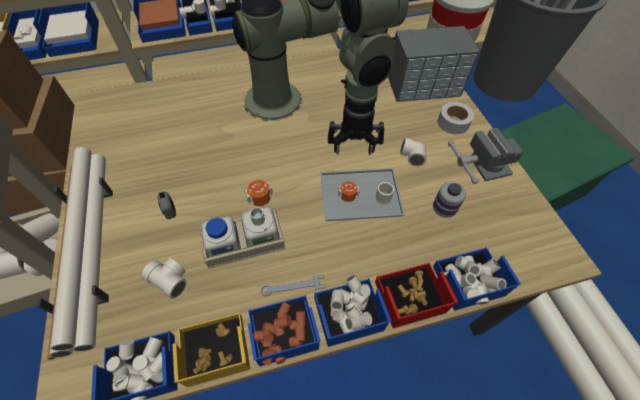

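The cap stands flat and upright in the tray at scene (348,190), with its top at z≈0.043. The tub is open, and the loose cap, coupling and the other things are where they were. Nothing is touching the robot, so I'm handing in.

```bash
python3 -c "
from rig import arm
print(arm.hand_in())"
```

```text
the job is handed in; nothing more can be done
None
```

The tub is open and its orange cap is standing flat and right way up in the clear end of the drip tray. I pressed both tabs in, turned the cap 73° anticlockwise, lifted it off and set it down with about 8 N of contact. I handed the job in at about 16 s of robot time, well within the 45 s limit.

**Last checks:** The cap's top is at z≈0.043 from three cameras, which matches a 40 mm cap standing on the 3 mm tray floor. Its tabs have sprung back out. In the final pictures the coupling, the larger loose cap, the blue-capped tub and the other things look unmoved. The force on the gripper reads about 0 N.

**What disagreed:**
- **TCP position:** the reported TCP lay about 45 mm past the real fingertips in all three cameras. The stated finger swing explains at most 13 mm of that. I set the heights from the images and the contact force instead.
- **Finger opening:** it read about 50 mm with the tabs pressed, although the cap should be 53 mm across there. The cap turned and lifted off normally all the same.

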